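# Load the blank under the drill bridge and close the catch

## Task

Without picking it up, push the maple blank flat along the bench, end first, into the drilling jig and under its low bridge until it is fully home against the end stop. Then push the red catch round by its peg until it is fully closed behind the blank, and move clear. Only push with the fingers: nothing is gripped or lifted, the blank must not tip up, and the other things on the bench stay where they are.

Things in the scene. Friction and masses are not known exactly. Their poses are not given: they have to be found in the camera images.
- blank: Loose pale maple blank, a plain rectangular block 65 x 100 x 22 mm, about 0.2 kg (may vary), lying flat on the bench. Origin: centre of its underside; its y axis runs along the 100 mm length, z up. It starts left of the jig, in front of the jig's mouth, turned up to 0.3 rad from the bench's left-right line.
- jig: Fixed drilling jig, 166 x 125 mm. Origin: on the bench, middle of the end stop's inner face. +x = loading direction (roughly to the robot's right), +y roughly away from the robot, z up. In this frame: two wooden rails 25 mm high, 20 mm thick, inner faces at y = -34.5 and +34.5 mm, from x = -85 to 0 mm; end stop face at x = 0, 25 mm high, 20 mm thick. The channel floor is the bench.
- bridge (a point): Middle of the underside of the jig's aluminium bridge plate, at jig x = -45, y = 0, 25 mm above the bench. The plate lies across the rails from jig x = -70 to -20 mm; its top is at 33 mm, two drill bushes on it reach 40 mm. A blank fully home has its centre at jig x = -50, y = 0, its length along x, and 30 mm of it stands out in front of the bridge.
- mouth (a point): Middle of the jig's open mouth, on the bench at jig x = -146, y = 0. Two lead-in strips, 9 mm high and 14 mm thick, narrow from here (inner edges at y = -57 and +57 mm) at 20 degrees each to the rail ends at jig x = -85.
- catch (a joint): Angle of the red catch about its upright pivot, rad: 0 = swung out of the way, about 1.82 = fully closed (end of travel), straight across the channel behind the blank. At 0.25 it points along the jig's -x. Grows as the peg swings from the jig's -x towards its +y (clockwise from above). Starts at 0 to 0.2. Light friction (under 1 N at the peg), no spring: stays where left.
- catch_pivot (a point): Pivot of the catch on the lead-in strip nearer the robot, fixed in the jig at x = -111, y = -52 mm, 10 mm above the bench. The catch is a red bar 16 mm wide, reaching 62 mm from the pivot, 10 to 20 mm above the bench. Closed, its face is 3 mm behind a blank that is fully home.
- catch_peg (a point): Axis of the black upright peg on the catch, 55 mm from the pivot; peg 14 mm in diameter, standing from 20 to 53 mm above the bench; this point is 38 mm above the bench.
- saw_front (a point): Roughly the front-most point of the fixed scroll saw's grey table, which stands about 0.14 m above the bench behind the blank and the jig and does not move; the saw lies beyond this point in x (its motor ends about level with it). Keep the gripper and arm clear of it, also when crossing over from one side to the other.
- masking_tape: Loose roll of masking tape, 104 mm across, 25 mm high, lying left of and behind the blank; leave alone. Origin: centre of underside.
- spring_clamp: Loose black spring clamp, 65 x 142 x 20 mm, right of the jig; leave alone. Origin: centre of underside.
- walnut_offcut: Loose dark walnut offcut 40 x 110 x 30 mm, right of and behind the jig; leave alone. Origin: centre of underside.
- screw_jar: Loose jar of screws with a red lid, 60 mm across, 88 mm high, behind the walnut offcut; leave alone. Origin: centre of underside.

How it is judged:
On the way, in this order (a step that is already met when the one before it is completed fails the run):
1. the blank is fully home under the bridge, against the end stop, with the catch still open (x of blank in the frame of jig above -0.0545 m and y of blank in the frame of jig between -0.006 and 0.006 m and angle between the y axis of blank and the x axis of jig, either way round below 0.06 rad and height (world z) of blank below 0.003 m and angle between blank's own z axis and vertical below 0.03 rad and value of joint catch below 1.2 rad), for 0.2 s.
2. the catch is fully closed behind the blank (value of joint catch above 1.72 rad), for 0.2 s.
At the end, for the whole second after the job is handed in: The blank lies flat and at rest under the bridge, within 4.5 mm of the end stop, within 6 mm of the channel's centre line and 0.06 rad of its direction, and the catch is within 0.1 rad of its closed end (x of blank in the frame of jig above -0.0545 m and y of blank in the frame of jig between -0.006 and 0.006 m and angle between the y axis of blank and the x axis of jig, either way round below 0.06 rad and height (world z) of blank below 0.003 m and angle between blank's own z axis and vertical below 0.03 rad and value of joint catch above 1.72 rad and linear speed of blank below 0.01 m/s); the robot touches nothing.
It fails at once if the blank is lifted or carried (its origin more than 8 mm above the bench) (height (world z) of blank above 0.008 m).
It fails at once if the blank tips (more than 0.15 rad) (angle between blank's own z axis and vertical above 0.15 rad).
It fails at once if a loose bystander (tape roll, spring clamp, walnut offcut or screw jar) is moved by more than 25 mm (distance of any of masking_tape, spring_clamp, walnut_offcut, screw_jar from where it was at the start of the episode above 0.025 m).
It also fails if it takes over 72 s, if anything falls off the work surface, if the arm or the gripper's body presses on something with over 40 N, if the wrist force passes 120 N, or if a joint passes its speed limit or range.

## Robot

A 7-joint arm with a two-finger parallel gripper is mounted at the origin on a cart in front of the work surface, level with it; the furniture and walls round the work are solid. World frame = base frame: x ahead of the robot, y to its left, z up, the work surface at z = 0. Lengths are in m, angles in rad, forces in N, time in s.
With the tool pointing down it reaches from about 0.425 to 0.95 m from the base axis. Payload 4.7 kg.
Tool frame: the origin (TCP) lies at the very end of the fingers, on their centre line; the grasp point (between the pads) lies 19 mm behind it (robot.hold_point_z is the z of the grasp point in the tool frame, in m); z points along the fingers, y is the line along which they close (so a half turn about z gives the same grasp; the last joint's range is limited). The gripper opens to 87 mm and grips with 3 to 60 N. Pads are 19 mm wide; open, the fingers measure 117 mm over their backs; the gripper's body (75 mm by 190 mm) begins 51 mm behind the grasp point.
Start: joints at [1.28, 0.469, -0.049, 1.532, 0.024, 1.141, -0.082], TCP at [0.175, -0.652, 0.223] pointing down, gripper open.
Joint ranges: [-2.59, 2.59], [-0.33, 1.99], [-1.39, 1.29], [0.1, 2.45], [-1.04, 4.18], [0.21, 1.99], [-2.66, 2.66]. Speed limits (rad/s): [2.57, 2.57, 3.14, 3.14, 3.14, 3.14, 3.14].

## Interface

Orientations are given as a unit quaternion [w, x, y, z].
In Python, from cell import robot gives the robot as it stands.
- The arm moves only by the tool apply_moves, never from a script. Its argument "targets" is a list of rows, each a list of 7 numbers: the shift along the tool's x, y, z in m, then the turn, a rotation vector about the tool's x, y, z in rad, then the finger opening in m, from 0 to 0.087. In form: [[x, y, z, wx, wy, wz, hand], ...]. A call has 1 to 12 rows; each row shifts and turns the commanded pose from where the row before left it, along the tool's axes as they then stand; what a row does not reach is not made up. A row lasts 1/10 s, in which the tool goes at most 50 mm and 8.59 degrees, less where a joint would pass 70% of its speed; a pose out of reach is approached as far as the arm can. A call is refused whole if a number of a shift passes 0.05 or a number of a turn 0.15, either way. A call with a gripper value outside its range is refused whole. The fingers move at their own pace and stop on an object; "newtons" is the grip in N (left out, the last holds). Time passes only in rows, so rows that do not move let the fingers close. It gives the time, the measured TCP pose, the force, the opening and the grip force at its end, in the units of the state.
- robot.observe(): the state, without advancing time (a new reading comes with each control period).
- robot.get_image(name): name is "scene" or "side" or "wrist"; returns a dict with "image" (480x640x3 uint8, red, green, blue), "vertical_fov" (degrees; the focal length in pixels is half the picture's height over the tangent of half this angle, whatever the lens; pixels are square), "cx", "cy" (the principal point, pixels), "camera_from_world" (4x4, takes a point from world to camera coordinates); the wrist camera has in their place "tool_from_camera" (4x4, takes a point from camera to tool coordinates, whose origin is the TCP and whose axes are the flange's). Camera axes: x right, y up, looking along -z (the intrinsics and any distortion apply to the point x, -y, -z); pixel columns grow to the right and rows downward; lengths in m; the calibration is good to about 2 mm. A picture is of the moment at which its call begins: read the wrist's pose just before it. There is no depth.
- robot.finish_job(): hands the job in; it is judged then, once.
Trained networks look in a picture, given as the dict that the camera call returned (one of the last four; its "shot" number tells which), for a name from the list of things; names that differ only in an ending like _2 or _b are one class to them, and where a whole thing is asked for, a point or a joint stands for the part that bears it (a point fixed in the world has none). Each returns a list of dicts, best first, with "conf" (0 to 1); they miss things now and then, are a little off and sometimes report something else, mostly with a low value. They report only what shows in the picture. A call takes as long as a camera call.
- robot.masks_of(picture, query): "mask" (480x640 bool, what is visible of it) and "uv" ([column, row] in pixels, amid what is visible of it).
The state is a dict: "clock": time; "qpos": joint angles; "joint_velocities": joint speeds; "effort": joint torques, N m; "eef_pos": TCP position; "eef_rot": TCP orientation; "force": force on the tool from outside, world axes, zero at the start; "torque": the same for the moment, N m; "grip_width": finger opening in m; "grip_force": force on a finger pad.
Only numpy, scipy, OpenCV 4.12 (cv2) and the standard library are available. Lean on these libraries where they do the work, as an engineer would, in place of code of your own. Each camera call takes 0.05 s, during which the arm holds its last target. There are 200 camera calls.

## Working session

There is one attempt and no reset: what is moved stays moved. The work goes in short steps, Python scripts to look and compute and a tool call to move; the robot and the scene stay as the last step left them, time stands still between calls to the robot, and variables do not carry over. Pictures are saved under pics/ and viewed, at most 10 in all, crops included, and the job is handed in when it is done.

Besides the shell and the picture viewer there is one more tool, called after ">>>" as a command line: name --pt "numbers of a row" for each row, then --argument value for the rest. apply_moves: Moves the arm, as the interface text tells. Its arguments: {"type":"object","properties":{"targets":{"type":"array"},"newtons":{"type":"number"}},"required":["targets"]}

```bash
mkdir -p pics; ls; python3 - <<'E'
from cell import robot
import cv2,numpy as np
o=robot.observe(); print({k:np.round(v,3) for k,v in o.items()})
ims=[]
for n in("scene","side"):
    p=robot.get_image(n); ims.append(p["image"]); print(n,p["vertical_fov"],p["cx"],p["cy"],np.round(p["camera_from_world"],3).tolist(),[k for k in p])
    cv2.imwrite(f"pics/{n}0.png",p["image"][:,:,::-1])
    for q in("blank","jig","catch","catch_peg","saw_front","masking_tape","spring_clamp","walnut_offcut","screw_jar","bridge"):
        r=robot.masks_of(p,q); print(q,[(round(d["conf"],2),np.round(d["uv"]).tolist(),int(d["mask"].sum())) for d in r[:2]])
E
```

```text
pics
{'clock': np.float64(0.0), 'qpos': array([ 1.28 ,  0.469, -0.049,  1.534,  0.024,  1.141, -0.082]), 'joint_velocities': array([-0.   , -0.002,  0.   , -0.   , -0.002, -0.001,  0.001]), 'effort': array([ 0.0000e+00, -5.0798e+01, -8.1000e-02, -2.3615e+01, -6.2000e-02,
        3.8000e-02,  0.0000e+00]), 'eef_pos': array([ 0.175, -0.651,  0.221]), 'eef_rot': array([-0.001,  0.991,  0.131, -0.   ]), 'force': array([-0.502, -0.759,  0.505]), 'torque': array([-0.004,  0.018, -0.004]), 'grip_force': np.float64(0.0), 'grip_width': np.float64(0.087)}
scene 47.123761830723424 322.92849722751697 230.32644445022603 [[-0.496, -0.868, -0.021, 0.343], [0.499, -0.305, 0.811, -0.378], [-0.711, 0.391, 0.585, -1.148], [0.0, 0.0, 0.0, 1.0]] ['image', 'vertical_fov', 'cx', 'cy', 'camera_from_world', 'shot']
blank [(0.73, [296.0, 314.0], 989)]
jig [(0.91, [367.0, 259.0], 1507)]
catch [(0.69, [350.0, 282.0], 213), (0.42, [368.0, 260.0], 1424)]
catch_peg [(0.51, [354.0, 280.0], 221), (0.49, [365.0, 260.0], 1557)]Traceback (most recent call last):
  File "<stdin>", line 9, in <module>
ValueError: it knows: blank, bridge, catch, catch_peg, catch_pivot, jig, masking_tape, mouth, screw_jar, spring_clamp, walnut_offcut
```

```bash
python3 - <<'E'
from cell import robot
import cv2,numpy as np
for n in("side",):
    p=robot.get_image(n); print(n,p["vertical_fov"],p["cx"],p["cy"],np.round(p["camera_from_world"],3).tolist())
    cv2.imwrite(f"pics/{n}0.png",p["image"][:,:,::-1])
    for q in("blank","jig","catch","masking_tape","spring_clamp","walnut_offcut","screw_jar"):
        r=robot.masks_of(p,q); print(q,[(round(d["conf"],2),np.round(d["uv"]).tolist(),int(d["mask"].sum())) for d in r[:2]])
p=robot.get_image("wrist");print({k:v for k,v in p.items() if k!="image"})
E
```

```text
side 44.72635999232067 316.3787360581435 243.74127867156963 [[-0.97, -0.244, 0.014, 0.542], [0.149, -0.545, 0.825, -0.153], [-0.194, 0.802, 0.564, -1.189], [0.0, 0.0, 0.0, 1.0]]
blank [(0.56, [347.0, 347.0], 1601)]
jig [(0.68, [335.0, 256.0], 1795)]
catch [(0.69, [348.0, 282.0], 208), (0.3, [344.0, 347.0], 1580)]
masking_tape [(0.77, [220.0, 401.0], 1820)]
spring_clamp [(0.8, [390.0, 216.0], 664)]
walnut_offcut [(0.92, [326.0, 209.0], 538)]
screw_jar [(0.5, [282.0, 204.0], 82)]
{'vertical_fov': 61.62982022782289, 'cx': 316.7756235631787, 'cy': 239.681259277426, 'tool_from_camera': array([[ 8.59145721e-04,  9.54624261e-01,  2.97811656e-01,
         8.29412868e-02],
       [ 9.99998349e-01, -3.43302867e-04, -1.78441322e-03,
         2.89100507e-04],
       [-1.60120456e-03,  2.97812698e-01, -9.54622980e-01,
        -1.62787975e-01],
       [ 0.00000000e+00,  0.00000000e+00,  0.00000000e+00,
         1.00000000e+00]]), 'shot': 3}
```

View pics/scene0.png

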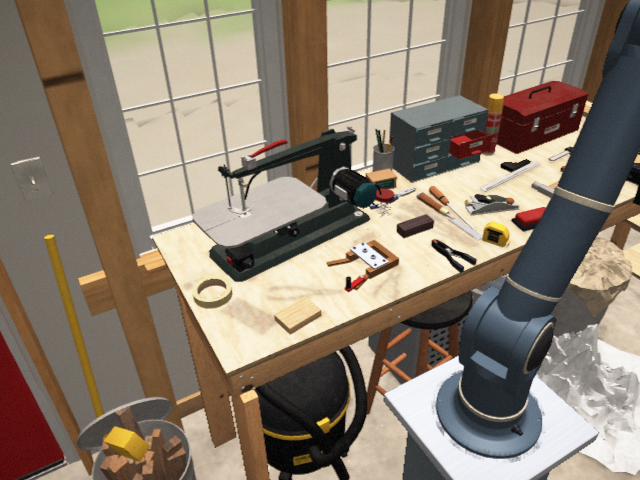

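View pics/side0.png

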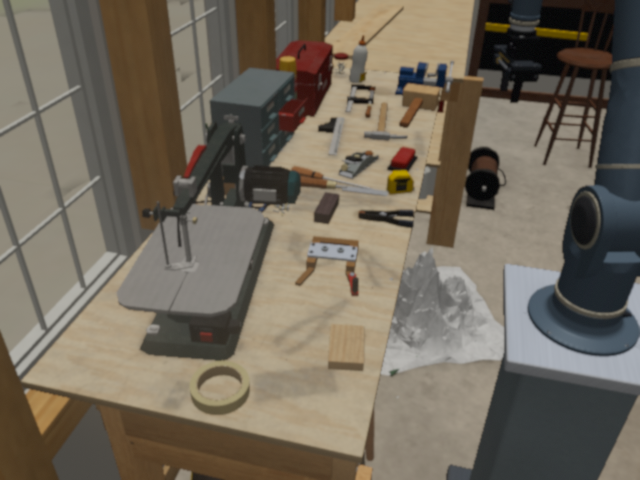

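```bash
cat > h.py <<'E'
from cell import robot
import cv2,numpy as np
from scipy.spatial.transform import Rotation as R
def K(p):
    f=240/np.tan(np.radians(p["vertical_fov"])/2); return f,p["cx"],p["cy"]
def wc(p,o=None):  # world_from_camera
    if "camera_from_world" in p: return np.linalg.inv(p["camera_from_world"])
    T=np.eye(4); q=o["eef_rot"]; T[:3,:3]=R.from_quat([q[1],q[2],q[3],q[0]]).as_matrix(); T[:3,3]=o["eef_pos"]
    return T@p["tool_from_camera"]
def topl(p,uv,z,o=None):
    f,cx,cy=K(p); T=wc(p,o); uv=np.atleast_2d(uv).astype(float)
    d=np.c_[(uv[:,0]-cx)/f,-(uv[:,1]-cy)/f,-np.ones(len(uv))]@T[:3,:3].T
    c=T[:3,3]; return c+d*((z-c[2])/d[:,2])[:,None]
def proj(p,X,o=None):
    f,cx,cy=K(p); X=np.atleast_2d(X); T=np.linalg.inv(wc(p,o)); c=X@T[:3,:3].T+T[:3,3]
    return np.c_[cx+f*c[:,0]/-c[:,2],cy-f*c[:,1]/-c[:,2]]
E
python3 - <<'E'
from h import *
a=robot.get_image("scene");b=robot.get_image("side")
S={"blank":((296,314),(347,347),.02),"jig":((367,258),(333,253),.02),"catch":((350,283),(352,284),.02),"tape":((213,292),(220,388),.0),"clamp":((454,255),(390,216),.01),"sawfrontR":((333,214),(269,220),.14),"sawfrontL":((240,240),(228,305),.14),"motor":((372,192),(296,187),.15),
 "jigmouth":((340,263),(325,285),.005)}
for k,(u,v,z) in S.items(): print(k,topl(a,u,z).round(3)[0],topl(b,v,z).round(3)[0])
for q in("blank","catch"):
    for p in(a,b):
        m=robot.masks_of(p,q)[0]["mask"]; c=max(cv2.findContours(m.astype(np.uint8),0,2)[0],key=cv2.contourArea)
        c=topl(p,c[:,0],.018)[:,:2]; r=cv2.minAreaRect((c*1000).astype(np.float32)); print(q,r)
E
```

```text
blank [0.442 0.219 0.02 ] [0.445 0.224 0.02 ]
jig [ 0.537 -0.054  0.02 ] [ 0.537 -0.065  0.02 ]
catch [0.472 0.043 0.02 ] [0.472 0.036 0.02 ]
tape [0.649 0.362 0.   ] [0.643 0.361 0.   ]
clamp [ 0.431 -0.279  0.01 ] [ 0.435 -0.276  0.01 ]
sawfrontR [0.622 0.005 0.14 ] [0.659 0.02  0.14 ]
sawfrontL [0.644 0.27  0.14 ] [0.642 0.299 0.14 ]
motor [ 0.647 -0.14   0.15 ] [ 0.638 -0.115  0.15 ]
jigmouth [0.572 0.013 0.005] [0.531 0.036 0.005]
blank ((441.5580139160156, 216.1434783935547), (80.97529602050781, 111.60367584228516), 11.86153507232666)
blank ((447.8777160644531, 218.03311157226562), (63.959285736083984, 122.50865173339844), 10.354521751403809)
catch ((475.2567443847656, 34.19765090942383), (39.56889724731445, 75.0999984741211), 14.271106719970703)
catch ((470.8407897949219, 32.171043395996094), (21.612384796142578, 75.97582244873047), 11.568320274353027)
```

```bash
python3 - <<'E'
from h import *
a=robot.get_image("scene");b=robot.get_image("side")
print("tcp",proj(b,[.175,-.651,.22]),proj(a,[.175,-.651,.22]))
print("camside",wc(b)[:3,3],"camscene",wc(a)[:3,3])
for z in(0,-.05,-.4,-.8,.2,.4): print(z,topl(b,[(440,245),(470,78)],z).round(2).tolist())
c=np.hstack([cv2.resize(b["image"][0:300,340:640],(400,400),interpolation=2),cv2.resize(a["image"][80:380,340:640],(400,400),interpolation=2)])
cv2.imwrite("pics/post.png",c[:,:,::-1])
E
```

```text
tcp [[508.73831818  96.41351317]] [[644.17033657 196.34380435]]
camside [0.31778775 1.00352903 0.78977247] camscene [-0.45743283  0.63206837  0.98518493]
0 [[0.3, -0.19, 0.0], [0.27, -1.47, 0.0]]
-0.05 [[0.3, -0.27, -0.05], [0.27, -1.63, -0.05]]
-0.4 [[0.29, -0.8, -0.4], [0.25, -2.72, -0.4]]
-0.8 [[0.28, -1.4, -0.8], [0.23, -3.97, -0.8]]
0.2 [[0.31, 0.11, 0.2], [0.28, -0.84, 0.2]]
0.4 [[0.31, 0.41, 0.4], [0.3, -0.22, 0.4]]
```

View pics/post.png

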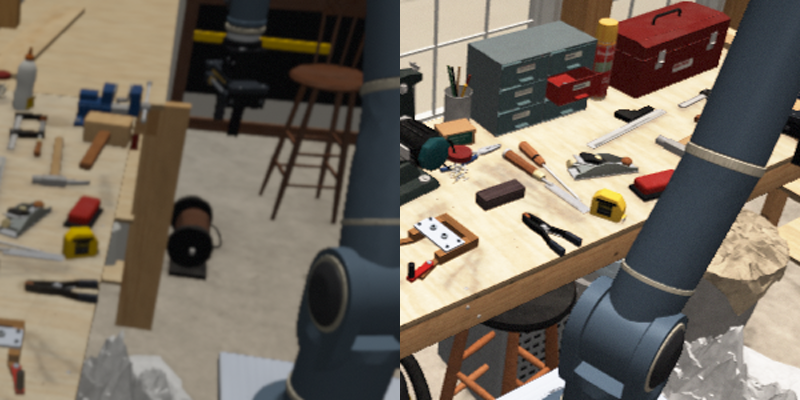

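>>> apply_moves --pt "0.045 -0.008 0 0 0 -0.07 0.03" --pt "0.045 -0.008 0 0 0 -0.07 0.03" --pt "0.045 -0.008 0 0 0 -0.07 0.03" --pt "0.045 -0.008 0 0 0 -0.07 0.03" --pt "0.045 -0.008 0 0 0 -0.07 0.03" --pt "0.043 -0.008 0 0 0 -0.07 0.03" --pt "0.043 -0.008 0 0 0 -0.07 0.03" --pt "0.042 -0.008 0 0 0 -0.07 0.03" --pt "0.042 -0.008 0 0 0 -0.07 0.03" --pt "0.041 -0.008 0 0 0 -0.07 0.03" --pt "0.04 -0.008 0 0 0 -0.07 0.03" --pt "0.04 -0.008 0 0 0 -0.07 0.03"

```text
clock: 2.3
eef_pos: [0.5225, -0.2783, 0.2227]
eef_rot: [0.0, 0.851, 0.525, 0.0]
force: [1.4, -0.2, 0.1]
grip_width: 0.0301
grip_force: 0.0
```

>>> apply_moves --pt "0.039 -0.008 0 0 0 -0.07 0.03" --pt "0.039 -0.008 0 0 0 -0.07 0.03" --pt "0.039 -0.008 0 0 0 -0.07 0.03" --pt "0.039 -0.008 0 0 0 -0.07 0.03" --pt "0.038 -0.008 0 0 0 -0.07 0.03" --pt "0.038 -0.008 0 0 0 -0.07 0.03" --pt "0.037 -0.008 0 0 0 -0.07 0.03" --pt "0.037 -0.008 0 0 0 -0.07 0.03" --pt "0.036 0 0 0 0 -0.07 0.03" --pt "0.036 0 0 0 0 -0.07 0.03" --pt "0 0 0 0 0 0 0.03"

```text
clock: 3.4
eef_pos: [0.5177, 0.1062, 0.2233]
eef_rot: [-0.001, 0.617, 0.787, 0.001]
force: [0.2, 0.0, 0.2]
grip_width: 0.03
grip_force: 0.0
```

```bash
python3 - <<'E'
from h import *
o=robot.observe();p=robot.get_image("wrist");cv2.imwrite("pics/w1.png",p["image"][:,:,::-1])
np.savez("w1.npz",T=wc(p,o))
print(wc(p,o).round(3))
for q in("blank","jig","catch","bridge"):
    for d in robot.masks_of(p,q)[:1]:
        m=d["mask"]; c=max(cv2.findContours(m.astype(np.uint8),0,2)[0],key=cv2.contourArea)
        w=(topl(p,c[:,0],.022 if q=="blank" else .025,o)[:,:2]*1000).astype(np.float32)
        print(q,round(d["conf"],2),m.sum(),cv2.minAreaRect(w))
E
```

```text
[[ 0.971 -0.229 -0.071  0.499]
 [ 0.24   0.928  0.287  0.185]
 [ 0.    -0.296  0.955  0.386]
 [ 0.     0.     0.     1.   ]]
blank 0.92 10045 ((447.6285705566406, 212.57098388671875), (66.32086181640625, 100.36219024658203), 11.128679275512695)
jig 0.95 4773 ((552.1683959960938, -99.3488998413086), (92.80294036865234, 48.94133758544922), 12.796692848205566)
catch 0.89 1331 ((468.0935974121094, 31.858272552490234), (24.1944580078125, 72.25376892089844), 16.943801879882812)
bridge 0.84 4721 ((552.3199462890625, -99.95072174072266), (93.35012817382812, 48.49128723144531), 13.842489242553711)
```

View pics/w1.png

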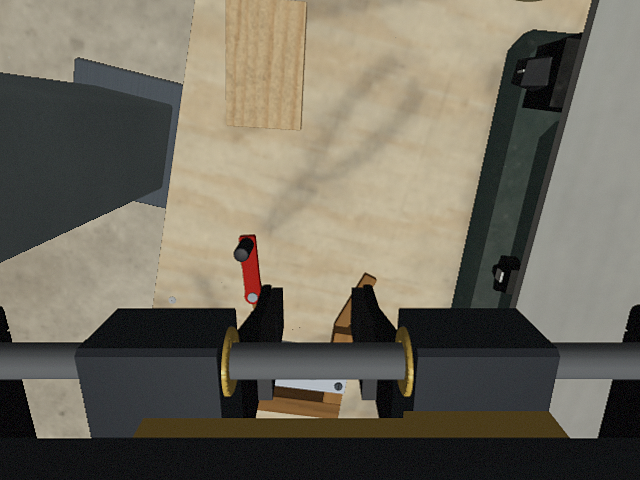

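>>> apply_moves --pt "-0.05 -0.015 0 0 0 0 0.03" --pt "-0.05 -0.015 0 0 0 0 0.03" --pt "-0.05 -0.015 0 0 0 0 0.03" --pt "-0.05 -0.015 0 0 0 0 0.03" --pt "0 0 0 0 0 0 0.03" --pt "0 0 0 0 0 0 0.03"

```text
clock: 4.25
eef_pos: [0.5065, -0.1022, 0.2224]
eef_rot: [-0.0, 0.623, 0.782, -0.0]
force: [0.4, 0.4, 0.2]
grip_width: 0.0299
grip_force: 0.0
```

```bash
python3 - <<'E'
from h import *
o=robot.observe();p=robot.get_image("wrist");cv2.imwrite("pics/w2.png",p["image"][:,:,::-1])
import pickle; pickle.dump((o,p),open("w2.pkl","wb"))
print(o["eef_pos"])
for q in("jig","catch","bridge"):
    for d in robot.masks_of(p,q)[:1]:
        m=d["mask"]; c=max(cv2.findContours(m.astype(np.uint8),0,2)[0],key=cv2.contourArea)
        print(q,round(d["conf"],2),m.sum(),d["uv"])
        for z in(.025,.033): print(cv2.minAreaRect((topl(p,c[:,0],z,o)[:,:2]*1000).astype(np.float32)))
E
```

```text
[ 0.50654342 -0.1022452   0.22235495]
jig 0.73 15848 [353.0, 164.4]
((528.5587768554688, -29.025390625), (135.16354370117188, 189.15142822265625), 4.666872978210449)
((527.6904296875, -28.879417419433594), (132.1611785888672, 184.9498291015625), 4.666871070861816)
catch 0.68 1812 [310.0, 45.7]
((470.90887451171875, 26.758373260498047), (17.015995025634766, 69.11344909667969), 16.86529541015625)
((471.321044921875, 25.665191650390625), (16.638011932373047, 67.57823181152344), 16.865304946899414)
bridge 0.56 15608 [353.4, 163.9]
((529.6260986328125, -28.463592529296875), (133.97364807128906, 190.15513610839844), 5.721759796142578)
((528.7340087890625, -28.330123901367188), (130.99766540527344, 185.93124389648438), 5.721761703491211)
```

View pics/w2.png

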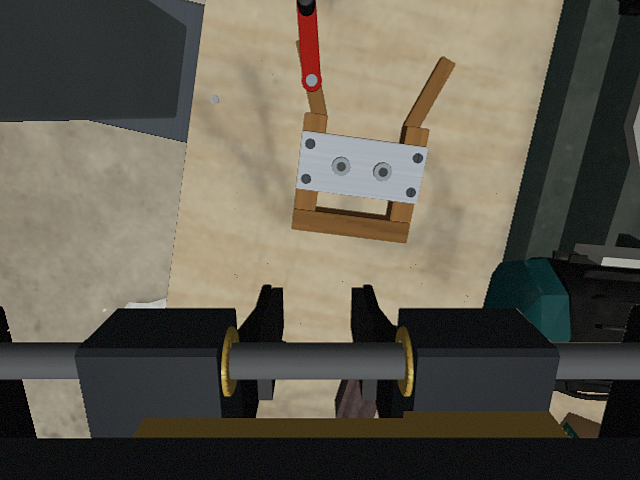

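```bash
python3 - <<'E'
from h import *
import pickle; from scipy.optimize import least_squares
o,p=pickle.load(open("w2.pkl","rb"))
D=[(-70,-54.5,33,302,131),(-70,54.5,33,427,147),(-20,54.5,33,421,204),(-20,-54.5,33,296,188),(-85,-54.5,25,304,113),(-85,54.5,25,429,129),(20,-54.5,25,292,228),(20,54.5,25,407,242),(-111,-52,20,312,80)]
D=np.array(D,float)
def w(s,P): c,n=np.cos(s[2]),np.sin(s[2]); return np.c_[s[0]+c*P[:,0]-n*P[:,1],s[1]+n*P[:,0]+c*P[:,1],P[:,2]]
f=lambda s:(proj(p,w(s,D[:,:3]/1000),o)-D[:,3:]).ravel()
r=least_squares(f,[.54,-.08,-1.5],loss="soft_l1"); s=r.x; print(s,f(s).reshape(-1,2).round(1).tolist())
np.save("jig.npy",s)
J=lambda pts:w(s,np.array(pts,float)/1000).round(4).tolist()
print("mouth,home tail,home centre,pivot",J([(-146,0,0),(-100,0,0),(-50,0,0),(-111,-52,0)]))
# blank in jig frame
c,n=np.cos(s[2]),np.sin(s[2]);Ri=np.array([[c,n],[-n,c]])
b=np.array([.4476,.2126]);print("blank jig",Ri@(b-s[:2]),"blank ang rel",np.arctan2(-.981,.193)-s[2])
pk=topl(p,(306,6),.053,o)[0];print("peg",pk,Ri@(pk[:2]-s[:2]))
e=topl(p,[(560,40),(500,262)],.14,o);print("saw/motor",e.round(3).tolist())
E
```

```text
[ 0.54128248 -0.10235117 -1.46834264] [[0.2, -0.5], [1.9, -0.3], [-3.7, -0.3], [-0.2, 0.7], [0.5, -1.0], [1.0, -0.7], [-0.4, 1.5], [-0.1, 1.3], [-0.9, 0.4]]
mouth,home tail,home centre,pivot [[0.5264, 0.0429, 0.0], [0.5311, -0.0029, 0.0], [0.5362, -0.0526, 0.0], [0.4782, 0.0027, 0.0]]
blank jig [-0.32288096 -0.06097974] blank ang rel 0.0918033929315869
peg [0.46440997 0.04920817 0.053     ] [-0.15862669 -0.06096874]
saw/motor [[0.611, 0.046, 0.14], [0.626, -0.085, 0.14]]
```

```bash
cat >> h.py <<'E'
s=np.load("jig.npy"); JR=np.array([[np.cos(s[2]),-np.sin(s[2])],[np.sin(s[2]),np.cos(s[2])]])
def j2w(x,y): return s[:2]+JR@[x,y]
def w2j(v): return JR.T@(np.asarray(v)[:2]-s[:2])
def yaw(o): return 2*np.arctan2(o["eef_rot"][2],o["eef_rot"][1])%(2*np.pi)
def rows(xyz,a,N):
    o=robot.observe(); c=o["eef_pos"].copy(); y=yaw(o); d=(np.array(xyz)-c)/N; da=(a-y)/N
    print("yaw",y,"j7",o["qpos"][6])
    for i in range(N):
        t=y+i*da; print([round(float(v),3) for v in(np.cos(t)*d[0]+np.sin(t)*d[1],np.sin(t)*d[0]-np.cos(t)*d[1],-d[2])]+[0,0,round(-da,3)])
E
python3 - <<'E'
from h import *
rows([*j2w(-.320,-.12),.09],s[2]+np.pi/2+np.pi,11)
E
```

```text
yaw 1.8042221383157293 j7 0.17912947003271043
[0.029, -0.004, 0.012, 0, 0, np.float64(-0.131)]
[0.029, -0.0, 0.012, 0, 0, np.float64(-0.131)]
[0.029, 0.004, 0.012, 0, 0, np.float64(-0.131)]
[0.029, 0.007, 0.012, 0, 0, np.float64(-0.131)]
[0.027, 0.011, 0.012, 0, 0, np.float64(-0.131)]
[0.026, 0.015, 0.012, 0, 0, np.float64(-0.131)]
[0.024, 0.018, 0.012, 0, 0, np.float64(-0.131)]
[0.021, 0.021, 0.012, 0, 0, np.float64(-0.131)]
[0.018, 0.023, 0.012, 0, 0, np.float64(-0.131)]
[0.015, 0.025, 0.012, 0, 0, np.float64(-0.131)]
[0.011, 0.027, 0.012, 0, 0, np.float64(-0.131)]
```

>>> apply_moves --pt "0.029 -0.004 0.012 0 0 -0.131 0.06" --pt "0.029 0 0.012 0 0 -0.131 0.06" --pt "0.029 0.004 0.012 0 0 -0.131 0.06" --pt "0.029 0.007 0.012 0 0 -0.131 0.06" --pt "0.027 0.011 0.012 0 0 -0.131 0.06" --pt "0.026 0.015 0.012 0 0 -0.131 0.06" --pt "0.024 0.018 0.012 0 0 -0.131 0.06" --pt "0.021 0.021 0.012 0 0 -0.131 0.06" --pt "0.018 0.023 0.012 0 0 -0.131 0.06" --pt "0.015 0.025 0.012 0 0 -0.131 0.06" --pt "0.011 0.027 0.012 0 0 -0.131 0.06" --pt "0 0 0 0 0 0 0.06"

```text
clock: 5.65
eef_pos: [0.3877, 0.2068, 0.09]
eef_rot: [-0.001, -0.056, 0.998, 0.001]
force: [-0.3, 0.4, 0.1]
grip_width: 0.0603
grip_force: 0.0
```

```bash
python3 - <<'E'
from h import *
o=robot.observe(); print(w2j(o["eef_pos"]),o["eef_pos"][2],o["eef_rot"].round(4))
rows([*j2w(-.320,-.12),.008],s[2]+np.pi/2+np.pi,2)
p=robot.get_image("wrist")
d=robot.masks_of(p,"blank")[0];c=max(cv2.findContours(d["mask"].astype(np.uint8),0,2)[0],key=cv2.contourArea)
r=cv2.minAreaRect((topl(p,c[:,0],.022,o)[:,:2]*1000).astype(np.float32));print(d["conf"],r,w2j(np.array(r[0])/1000))
cv2.imwrite("pics/w3.png",p["image"][:,:,::-1])
E
```

```text
[-0.32327415 -0.12115318] 0.0900162266710549 [-0.001  -0.0559  0.9984  0.0013]
yaw 3.253395346484217 j7 0.6225233426155461
[-0.001, -0.002, 0.041, 0, 0, np.float64(0.005)]
[-0.001, -0.002, 0.041, 0, 0, np.float64(0.005)]
0.77 ((425.3989562988281, 210.34373474121094), (43.54275894165039, 91.0588607788086), 6.419742584228516) [-0.32290713 -0.08329513]
```

View pics/w3.png

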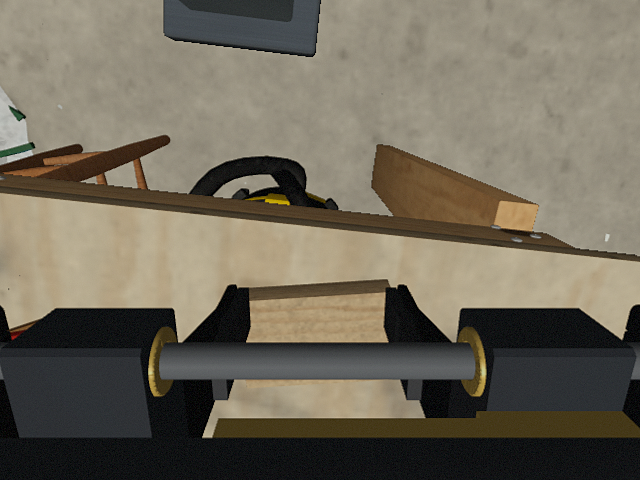

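>>> apply_moves --pt "-0.0 -0.002 0.04 0 0 0.01 0.06" --pt "0 0 0.03 0 0 0 0.06" --pt "0 0 0.011 0 0 0 0.06" --pt "0 0 0 0 0 0 0.06"

```text
clock: 6.15
eef_pos: [0.3904, 0.1996, 0.009]
eef_rot: [-0.001, -0.045, 0.999, -0.001]
force: [-0.0, -0.6, 0.5]
grip_width: 0.0602
grip_force: 0.0
```

```bash
python3 - <<'E'
from h import *
o=robot.observe(); print(w2j(o["eef_pos"]),o["eef_pos"][2],yaw(o)-s[2]-1.5*np.pi,o["force"])
E
```

```text
[-0.31578227 -0.11916646] 0.008966866998444734 -0.012352906863325686 [-3.55735434e-04 -6.04964483e-01  4.54960786e-01]
```

>>> apply_moves --pt "-0.008 0 0 0 0 -0.012 0.06" --pt "-0.01 0 0 0 0 0 0.06" --pt "-0.01 0 0 0 0 0 0.06" --pt "-0.01 0 0 0 0 0 0.06" --pt "-0.01 0 0 0 0 0 0.06" --pt "-0.008 0 0 0 0 0 0.06" --pt "-0.007 0 0 0 0 0 0.06" --pt "-0.005 0 0 0 0 0 0.06" --pt "-0.003 0 0 0 0 0 0.06" --pt "0 0 0 0 0 0 0.06"

```text
clock: 7.15
eef_pos: [0.462, 0.2077, 0.0095]
eef_rot: [0.0, -0.052, 0.999, 0.0]
force: [0.1, -0.3, -0.6]
grip_width: 0.0602
grip_force: 0.0
```

```bash
cat > m.py <<'E'
from h import *
o=robot.observe(); print("tcp jig",w2j(o["eef_pos"]),o["eef_pos"][2],"yaw err",yaw(o)-s[2]-1.5*np.pi,o["force"].round(1))
for n in("scene","side"):
    p=robot.get_image(n)
    for d in robot.masks_of(p,"blank")[:1]:
        c=max(cv2.findContours(d["mask"].astype(np.uint8),0,2)[0],key=cv2.contourArea)
        r=cv2.minAreaRect((topl(p,c[:,0],.018)[:,:2]*1000).astype(np.float32))
        print(n,d["conf"],np.round(r[1]),r[2],"axis err",r[2]-90-np.degrees(s[2])-90*0,"jig",w2j(np.array(r[0])/1000))
E
python3 m.py
```

```text
tcp jig [-0.31657321 -0.04719172] 0.009494278385045601 yaw err 0.0006580058620384577 [ 0.1 -0.3 -0.6]
scene 0.92 [38. 58.] 61.871856689453125 axis err 56.001692568540435 jig [-0.30542133 -0.03114943]
side 0.88 [ 64. 121.] 7.619436264038086 axis err 1.7492721431253955 jig [-0.32730339 -0.0018289 ]
```

>>> apply_moves --pt "-0.004 0 0 0 0 0 0.06" --pt "0 0 0 0 0 0 0.06" --pt "0.02 0 0 0 0 0 0.06" --pt "0.02 0 0 0 0 0 0.06" --pt "0 0 -0.04 0 0 0 0.0" --pt "0 -0.045 -0.02 0 0 0 0.0" --pt "0 -0.045 0 0 0 0 0.0" --pt "0 -0.02 0 0 0 0 0.0" --pt "-0.03 0 0 0 0 0 0.0" --pt "-0.03 0 0 0 0 0 0.0" --pt "-0.02 0 0 0 0 0 0.0" --pt "0 0 0 0 0 0 0.0"

```text
clock: 8.55
eef_pos: [0.5195, 0.103, 0.0698]
eef_rot: [0.002, -0.05, 0.999, 0.001]
force: [-0.2, -0.5, 0.8]
grip_width: 0.005
grip_force: 0.0
```

```bash
cat > m.py <<'E'
from h import *
from scipy.optimize import minimize
o=robot.observe(); print("tcp jig",w2j(o["eef_pos"]).round(4),o["eef_pos"][2].round(4),"yaw err",round(yaw(o)-s[2]-1.5*np.pi,4),o["force"].round(1))
C=[]
for n in("scene","side"):
    p=robot.get_image(n); d=robot.masks_of(p,"blank")
    if d: C.append((p,d[0]["mask"].astype(np.float32))); print(n,d[0]["conf"])
B=np.array([(x,y,z) for x in(-50,50) for y in(-32.5,32.5) for z in(0,22)])/1000
def cost(v,C):
    c,n=np.cos(v[2]),np.sin(v[2]); J=np.c_[v[0]/1000+c*B[:,0]-n*B[:,1],v[1]/1000+n*B[:,0]+c*B[:,1]]
    W=np.c_[J@JR.T+s[:2],B[:,2]]; t=0
    for p,m in C:
        h=cv2.convexHull(proj(p,W).astype(np.float32)); S=np.zeros(m.shape,np.uint8)
        cv2.fillConvexPoly(S,(h*16).round().astype(np.int32),255,cv2.LINE_AA,4)
        t+=np.abs(S/255.-m).sum()
    return t
import sys; x0=np.array([float(a) for a in sys.argv[1:4]])
for Cs in(C[:1],C[1:],C):
    r=min((minimize(cost,x0,(Cs,),method="Nelder-Mead",options=dict(initial_simplex=x0+np.array([[0,0,0],[k,0,0],[0,k,0],[0,0,.01*k]]))) for k in(8,-8,12)),key=lambda r:r.fun)
    print(r.x.round(3),round(r.fun))
E
python3 m.py -320 0 0
```

```text
tcp jig [-0.2065 -0.0006] 0.0698 yaw err -0.0014 [-0.2 -0.5  0.8]
scene 0.65
[-3.21067e+02  1.73000e-01 -1.60000e-02] 115
[-320.    0.    0.] 0
[-3.21067e+02  1.73000e-01 -1.60000e-02] 115
```

>>> apply_moves --pt "0 0.04 0 0 0 0 0" --pt "0 0.05 0 0 0 0 0" --pt "0 0.05 0 0 0 0 0" --pt "0 0.05 0 0 0 0 0" --pt "0 0.02 0 0 0 0 0" --pt "0 0 0 0 0 0 0" --pt "0 0 0 0 0 0 0"

```text
clock: 9.45
eef_pos: [0.494, 0.3108, 0.0693]
eef_rot: [-0.0, -0.052, 0.999, -0.001]
force: [-0.5, -0.6, 0.6]
grip_width: 0.0002
grip_force: 0.0
```

```bash
python3 m.py -321 0 0
```

```text
tcp jig [-0.4158 -0.0048] 0.0693 yaw err 0.002 [-0.5 -0.6  0.6]
scene 0.6
side 0.71
[-3.21376e+02  2.28400e+00 -7.00000e-03] 98
[-3.04922e+02 -6.11100e+00  8.90000e-02] 1508
[-3.2089e+02 -9.2000e-02  8.3000e-02] 1625
```

>>> apply_moves --pt "-0.003 0 0.04 0 0 0 0" --pt "-0.002 0 0.02 0 0 0 0" --pt "0 -0.01 0 0 0 0 0" --pt "0 -0.012 0 0 0 0 0" --pt "0 -0.012 0 0 0 0 0" --pt "0 -0.014 0 0 0 0 0" --pt "0 -0.015 0 0 0 0 0" --pt "0 -0.015 0 0 0 0 0" --pt "0 -0.012 0 0 0 0 0" --pt "0 -0.006 0 0 0 0 0" --pt "0 -0.003 0 0 0 0 0" --pt "0 0 0 0 0 0 0"

```text
clock: 10.85
eef_pos: [0.5099, 0.2128, 0.0093]
eef_rot: [-0.0, -0.051, 0.999, -0.001]
force: [-0.1, 0.5, -1.0]
grip_width: 0.0005
grip_force: 0.0
```

```bash
python3 m.py -250 0 0
```

```text
tcp jig [-0.3167  0.001 ] 0.0093 yaw err 0.0003 [-0.1  0.5 -1. ]
scene 0.66
side 0.62
[-2.55038e+02 -1.93000e-01  2.30000e-02] 248
[-2.35296e+02 -1.88720e+01  7.20000e-02] 1388
[-2.54567e+02 -7.91000e-01  8.90000e-02] 1666
```

>>> apply_moves --pt "0 -0.008 0 0 0 0 0" --pt "0 -0.01 0 0 0 0 0" --pt "0 -0.01 0 0 0 0 0" --pt "0 -0.01 0 0 0 0 0" --pt "0 -0.008 0 0 0 0 0" --pt "0 -0.006 0 0 0 0 0" --pt "0 -0.003 0 0 0 0 0" --pt "0 0 0 0 0 0 0"

```text
clock: 11.85
eef_pos: [0.5156, 0.1578, 0.0094]
eef_rot: [-0.0, -0.051, 0.999, -0.001]
force: [0.4, 0.4, 0.5]
grip_width: 0.0005
grip_force: 0.0
```

```bash
python3 m.py -200 0 0; python3 - <<'E'
from h import *
v=[cv2.resize(robot.get_image("scene")["image"][200:360,220:440],None,fx=1.8,fy=1.8,interpolation=2),cv2.resize(robot.get_image("side")["image"][200:360,220:440],None,fx=1.8,fy=1.8,interpolation=2)]
cv2.imwrite("pics/c5.png",np.hstack(v)[:,:,::-1])
E
```

```text
tcp jig [-0.2614  0.0011] 0.0094 yaw err -0.0002 [0.4 0.4 0.5]
scene 0.73
side 0.68
[-2.0024e+02  1.1200e-01 -2.0000e-02] 217
[-1.78982e+02 -2.24490e+01  1.00000e-01] 1260
[-2.0018e+02 -2.5790e+00  9.3000e-02] 1510
```

View pics/c5.png

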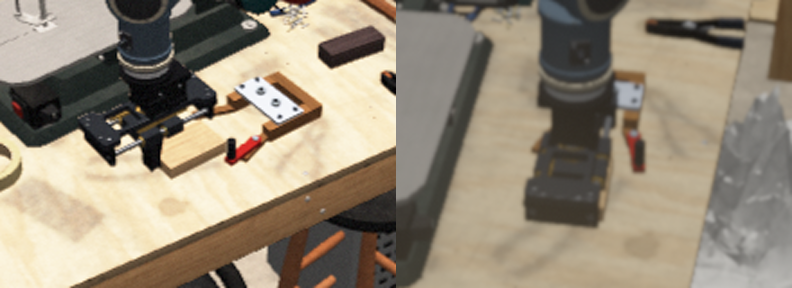

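>>> apply_moves --pt "0 -0.007 0 0 0 0 0" --pt "0 -0.008 0 0 0 0 0" --pt "0 -0.008 0 0 0 0 0" --pt "0 -0.008 0 0 0 0 0" --pt "0 -0.008 0 0 0 0 0" --pt "0 -0.008 0 0 0 0 0" --pt "0 -0.008 0 0 0 0 0" --pt "0 -0.006 0 0 0 0 0" --pt "0 -0.003 0 0 0 0 0" --pt "0 0 0 0 0 0 0"

```text
clock: 13.15
eef_pos: [0.5221, 0.094, 0.0093]
eef_rot: [-0.0, -0.051, 0.999, -0.001]
force: [0.2, 0.6, -0.2]
grip_width: 0.0002
grip_force: 0.0
```

```bash
python3 m.py -136 0 0
```

```text
tcp jig [-0.1973  0.001 ] 0.0093 yaw err -0.0003 [ 0.2  0.6 -0.2]
scene 0.83
side 0.46
[-1.38139e+02  3.86000e-01  6.50000e-02] 276
[-1.16446e+02 -1.86790e+01  8.90000e-02] 1116
[-1.37963e+02 -3.29500e+00  1.02000e-01] 1403
```

>>> apply_moves --pt "0 -0.005 0 0 0 0 0" --pt "0 -0.005 0 0 0 0 0" --pt "0 -0.005 0 0 0 0 0" --pt "0 -0.005 0 0 0 0 0" --pt "0 -0.005 0 0 0 0 0"

```text
clock: 13.85
eef_pos: [0.5249, 0.07, 0.0096]
eef_rot: [0.0, -0.052, 0.999, 0.0]
force: [0.1, 1.4, 0.7]
grip_width: 0.0006
grip_force: 0.7
```

>>> apply_moves --pt "0 -0.005 0 0 0 0 0" --pt "0 -0.005 0 0 0 0 0" --pt "0 -0.005 0 0 0 0 0" --pt "0 -0.005 0 0 0 0 0" --pt "0 -0.005 0 0 0 0 0"

```text
clock: 14.35
eef_pos: [0.5274, 0.0452, 0.0096]
eef_rot: [0.0, -0.052, 0.999, -0.0]
force: [-0.2, 0.6, 0.5]
grip_width: 0.0002
grip_force: 0.8
```

```bash
python3 m.py -90 0 0
```

```text
tcp jig [-0.1482  0.0013] 0.0096 yaw err 0.0008 [-0.2  0.6  0.5]
scene 0.86
side 0.58
[-84.284   8.193   0.886] 358
[-44.992 -37.14    0.079] 1024
[-76.44    2.981   0.105] 1548
```

>>> apply_moves --pt "0 -0.006 0 0 0 0 0" --pt "0 -0.006 0 0 0 0 0" --pt "0 -0.006 0 0 0 0 0" --pt "0 -0.005 0 0 0 0 0" --pt "0 -0.004 0 0 0 0 0" --pt "0 -0.003 0 0 0 0 0" --pt "0 0 0 0 0 0 0"

```text
clock: 15.25
eef_pos: [0.5304, 0.0148, 0.0095]
eef_rot: [-0.0, -0.051, 0.999, -0.0]
force: [0.6, 0.8, -0.3]
grip_width: 0.0004
grip_force: 0.0
```

>>> apply_moves --pt "0 -0.003 0 0 0 0 0" --pt "0 -0.002 0 0 0 0 0" --pt "0 -0.002 0 0 0 0 0"

```text
clock: 15.55
eef_pos: [0.5311, 0.0087, 0.0095]
eef_rot: [-0.0, -0.052, 0.999, -0.0]
force: [-0.2, 0.8, -0.6]
grip_width: 0.0003
grip_force: 0.7
```

```bash
python3 m.py -53 0 0|head -1
```

```text
tcp jig [-0.1115  0.0012] 0.0095 yaw err 0.001 [-0.2  0.8 -0.6]
```

>>> apply_moves --pt "0 -0.002 0 0 0 0 0" --pt "0 -0.002 0 0 0 0 0" --pt "0 0 0 0 0 0 0"

```text
clock: 16.05
eef_pos: [0.532, 0.0072, 0.0098]
eef_rot: [0.001, -0.052, 0.999, 0.002]
force: [-0.5, 4.4, -1.4]
grip_width: 0.0005
grip_force: 2.7
```

>>> apply_moves --pt "0 -0.002 0 0 0 0 0" --pt "0 -0.002 0 0 0 0 0" --pt "0 0 0 0 0 0 0"

```text
clock: 16.35
eef_pos: [0.5321, 0.0071, 0.01]
eef_rot: [0.001, -0.053, 0.999, 0.005]
force: [-0.2, 11.6, -1.3]
grip_width: 0.0005
grip_force: 6.1
```

>>> apply_moves --pt "0 0.01 0 0 0 0 0" --pt "0 0.02 0 0 0 0 0" --pt "0 0.03 0 0 0 0 0" --pt "0 0 -0.04 0 0 0 0" --pt "0 0 -0.04 0 0 0 0" --pt "0.03 0 0 0 0 0 0" --pt "0.04 0 0 0 0 0 0" --pt "0.03 0 0 0 0 0 0" --pt "0 0 0 0 0 0 0" --pt "0 0 0 0 0 0 0"

```text
clock: 17.35
eef_pos: [0.4266, 0.0493, 0.0898]
eef_rot: [0.0, -0.051, 0.999, -0.001]
force: [0.7, 0.2, -0.1]
grip_width: 0.0007
grip_force: 0.0
```

```bash
python3 m.py -50 0 0; python3 - <<'E'
from h import *
a=robot.get_image("scene");b=robot.get_image("side")
X=np.array([[*j2w(x,y),z] for x,y,z in[(-100,-32.5,22),(-100,32.5,22)] for x,y,z in[(x/1000,y/1000,z/1000)]])
v=[]
for p in(a,b):
    print(proj(p,X).round(1).tolist())
    v.append(cv2.resize(p["image"][225:325,290:400],None,fx=3.6,fy=3.6,interpolation=2))
cv2.imwrite("pics/c6.png",np.hstack(v)[:,:,::-1])
E
```

```text
tcp jig [-0.1626 -0.0985] 0.0898 yaw err 0.0002 [ 0.7  0.2 -0.1]
scene 0.54
side 0.63
[19.256 50.23   0.849] 659
[-48.592   4.988   0.078] 586
[-46.671   7.693   0.128] 1385
[[360.0, 270.6], [345.4, 258.6]]
[[344.1, 269.7], [314.7, 266.9]]
```

View pics/c6.png

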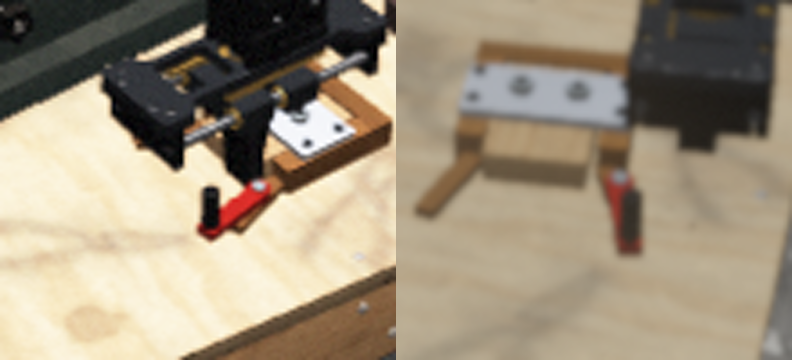

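>>> apply_moves --pt "0 0 0.03 0 0 0 0" --pt "0 0 0.028 0 0 0 0" --pt "-0.01 0 0 0 0 0 0" --pt "-0.01 0 0 0 0 0 0" --pt "-0.01 0 0 0 0 0 0" --pt "-0.01 0 0 0 0 0 0" --pt "-0.01 0 0 0 0 0 0" --pt "-0.01 0 0 0 0 0 0" --pt "-0.007 0 0 0 0 0 0" --pt "-0.003 0 0 0 0 0 0" --pt "0 0 0 0 0 0 0"

```text
clock: 18.75
eef_pos: [0.4973, 0.0581, 0.032]
eef_rot: [0.001, -0.052, 0.999, 0.001]
force: [0.2, 0.6, 0.0]
grip_width: 0.0003
grip_force: 0.0
```

```bash
cat > c.py <<'E'
from h import *
o=robot.observe(); print("tcp jig",w2j(o["eef_pos"]).round(4),o["eef_pos"][2].round(4),o["force"].round(1))
for n in("scene","side"):
    p=robot.get_image(n); d=robot.masks_of(p,"catch")
    for e in d[:1]:
        h=p["image"].astype(int); m=e["mask"]; red=(h[...,0]>120)&(h[...,1]<70)&(h[...,2]<80)&cv2.dilate(m.astype(np.uint8),np.ones((9,9))).astype(bool)
        v,u=np.nonzero(red)
        if len(u):
            J=np.array([w2j(x) for x in topl(p,np.c_[u,v],.02)])*1000
            c=J.mean(0)-[-111,-52]; print(n,round(e["conf"],2),len(u),"bar mean",J.mean(0).round(1),"theta",round(np.arctan2(c[1],-c[0])+.25,2))
E
python3 c.py
```

```text
tcp jig [-0.1641 -0.0273] 0.032 [0.2 0.6 0. ]
```

>>> apply_moves --pt "0.012 0 0 0 0 0 0" --pt "0 0.02 0 0 0 0 0" --pt "0 0.015 0 0 0 0 0" --pt "-0.015 0 0 0 0 0 0" --pt "-0.015 0 0 0 0 0 0" --pt "0 0 0 0 0 0 0"

```text
clock: 19.55
eef_pos: [0.5112, 0.0944, 0.0318]
eef_rot: [0.001, -0.051, 0.999, 0.0]
force: [-0.0, 0.2, -0.6]
grip_width: 0.0007
grip_force: 0.0
```

```bash
sed -i 's/d=robot.masks_of(p,"catch")/d=[1]/; s/round(e\["conf"\],2)/""/; s/m=e\["mask"\]; red=.*/U=proj(p,[*j2w(-.111,-.02),.02])[0]; g=np.indices((480,640)); red=(h[...,0]>90)\&(h[...,0]>2.2*h[...,1])\&(h[...,0]>2.2*h[...,2])\&(np.hypot(g[1]-U[0],g[0]-U[1])<45)/' c.py; python3 c.py; python3 - <<'E'
from h import *
v=[cv2.resize(robot.get_image(n)["image"][225:325,290:400],None,fx=3.6,fy=3.6,interpolation=2) for n in("scene","side")]
cv2.imwrite("pics/c7.png",np.hstack(v)[:,:,::-1])
E
```

```text
tcp jig [-0.1988 -0.0098] 0.0318 [-0.   0.2 -0.6]
scene  97 bar mean [-130.9  -38.5] theta 0.85
side  33 bar mean [-124.5  -43.8] theta 0.8
```

View pics/c7.png

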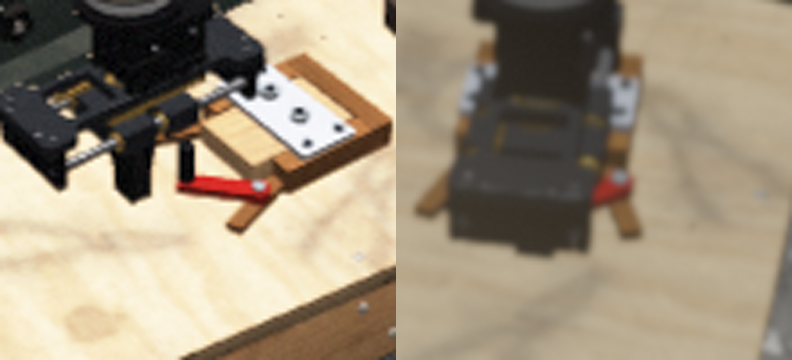

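>>> apply_moves --pt "0.01 0 0 0 0 0 0" --pt "0 -0.012 0 0 0 0 0" --pt "0 -0.012 0 0 0 0 0" --pt "-0.006 -0.006 0 0 0 0 0" --pt "-0.006 -0.006 0 0 0 0 0" --pt "-0.004 -0.008 0 0 0 0 0" --pt "-0.003 -0.008 0 0 0 0 0" --pt "-0.002 -0.008 0 0 0 0 0" --pt "0 -0.004 0 0 0 0 0" --pt "0 0 0 0 0 0 0"

```text
clock: 20.75
eef_pos: [0.5275, 0.0303, 0.0313]
eef_rot: [-0.001, -0.051, 0.999, -0.001]
force: [-0.0, -0.0, -0.4]
grip_width: 0.0004
grip_force: 0.0
```

>>> apply_moves --pt "0 -0.003 0 0 0 0 0" --pt "0 -0.002 0 0 0 0 0" --pt "0 0 0 0 0 0 0"

```text
clock: 21.05
eef_pos: [0.5281, 0.0263, 0.0315]
eef_rot: [-0.0, -0.052, 0.999, -0.0]
force: [-0.1, 0.7, -1.0]
grip_width: 0.0005
grip_force: 0.1
```

```bash
python3 c.py
```

```text
tcp jig [-0.1293  0.    ] 0.0315 [-0.1  0.7 -1. ]
scene  91 bar mean [-114.1  -30.7] theta 1.68
side  78 bar mean [-116.1  -26.5] theta 1.62
```

>>> apply_moves --pt "0 -0.002 0 0 0 0 0" --pt "0 -0.002 0 0 0 0 0" --pt "0 0 0 0 0 0 0"

```text
clock: 21.45
eef_pos: [0.5284, 0.0246, 0.0316]
eef_rot: [0.0, -0.052, 0.999, 0.002]
force: [-1.5, 4.3, -1.4]
grip_width: 0.0004
grip_force: 2.3
```

>>> apply_moves --pt "0 -0.002 0 0 0 0 0" --pt "0 -0.002 0 0 0 0 0" --pt "0 0 0 0 0 0 0"

```text
clock: 21.75
eef_pos: [0.5285, 0.0244, 0.0317]
eef_rot: [0.001, -0.053, 0.999, 0.004]
force: [-0.9, 10.5, -2.3]
grip_width: 0.0003
grip_force: 5.6
```

>>> apply_moves --pt "0 0.01 0 0 0 0 0" --pt "0 0.03 0 0 0 0 0" --pt "0 0.03 0 0 0 0 0" --pt "0 0.03 0 0 0 0 0" --pt "0 0 -0.04 0 0 0 0" --pt "0 0 -0.04 0 0 0 0" --pt "0 0.04 -0.03 0 0 0 0" --pt "0 0.04 0 0 0 0 0" --pt "0 0 0 0 0 0 0" --pt "0 0 0 0 0 0 0"

```text
clock: 22.75
eef_pos: [0.5103, 0.1979, 0.1415]
eef_rot: [0.0, -0.053, 0.999, -0.001]
force: [0.6, -1.1, -0.4]
grip_width: 0.0006
grip_force: 0.0
```

```bash
python3 c.py; python3 - <<'E'
from h import *
v=[cv2.resize(robot.get_image(n)["image"][225:325,290:400],None,fx=3.6,fy=3.6,interpolation=2) for n in("scene","side")]
cv2.imwrite("pics/c8.png",np.hstack(v)[:,:,::-1])
E
```

```text
tcp jig [-3.019e-01 -2.000e-04] 0.1415 [ 0.6 -1.1 -0.4]
scene  91 bar mean [-113.8  -31.1] theta 1.69
side  76 bar mean [-115.8  -27.5] theta 1.63
```

View pics/c8.png

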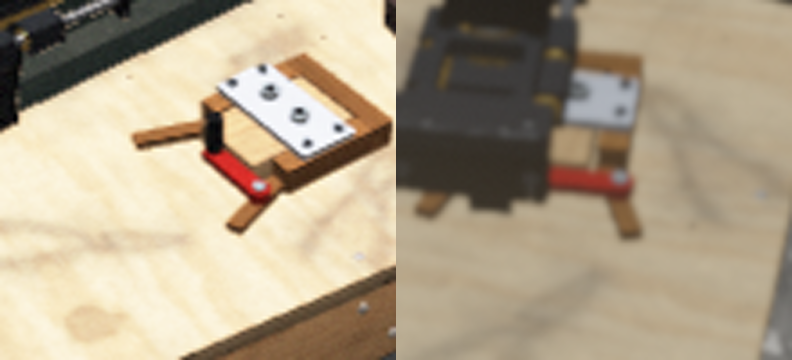

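```bash
python3 - <<'E'
from h import *
p=robot.get_image("scene")
for t in(1.5,1.6,1.72,1.82):
    f=t-.25; X=j2w(-.111-.055*np.cos(f),-.052+.055*np.sin(f)); print(t,((proj(p,[[*X,.053],[*X,.02],[*j2w(-.111,-.052),.02]])-[290,225])*3.6).round(0).tolist())
E
```

```text
1.5 [[196.0, 125.0], [196.0, 158.0], [257.0, 185.0]]
1.6 [[200.0, 121.0], [200.0, 155.0], [257.0, 185.0]]
1.72 [[206.0, 117.0], [206.0, 151.0], [257.0, 185.0]]
1.82 [[212.0, 114.0], [212.0, 148.0], [257.0, 185.0]]
```

```bash
python3 -c "
from cell import robot
print(robot.finish_job())"
```

```text
the job is handed in; nothing more can be done
None
```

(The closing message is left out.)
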